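# Open the double-latched centrifuge

## Robot

A 6-joint arm with a two-finger parallel gripper is mounted at the origin on the work surface; the furniture and walls round the work are solid. World frame = base frame: x ahead of the robot, y to its left, z up, the work surface at z = 0. Lengths are in m, angles in rad, forces in N, time in s.
With the tool pointing down it reaches from about 0.2 to 0.875 m from the base axis. Payload 3.4 kg.
Tool frame: the origin (TCP) lies midway between the tips of the shut fingers; the grasp point (between the pads) lies 19 mm behind it; z points along the fingers, y is the line along which they close (so a half turn about z gives the same grasp; the last joint's range is limited). The gripper opens to 94 mm and grips with 3 to 60 N. Pads are 16 mm wide; open, the fingers measure 119 mm over their backs; the gripper's body (75 mm by 177 mm) begins 78 mm behind the grasp point.
Start: joints at [1.096, 0.276, 1.505, -0, 1.361, -0.121], TCP at [0.199, 0.539, 0.205] pointing down, gripper open.
Joint ranges: [-2.89, 2.89], [-0.75, 2.08], [0.22, 2.7], [-1.18, 4.32], [0.11, 2.71], [-2.7, 2.7]. Speed limits (rad/s): [2.57, 2.57, 3.14, 3.14, 3.14, 3.14].

## Interface

Orientations are given as a unit quaternion [w, x, y, z].
In Python, from plant import robot, cams, nets gives the robot as it stands. The module is installed in compiled form; this text tells all that it offers.
- The arm moves only by the tool servo_tool, never from a script. Its argument "moves" is a list of rows, each an object of numbers: "tx", "ty", "tz": the shift along the tool's x, y, z normalised to -1 to 1, where 1 is 0.3 m; "roll": the turn about the tool's z normalised to -1 to 1, where 1 is 90 degrees; "hand": the opening, from -1 (shut) to 1 (fully open), so that 0 is half open. A call has 1 to 5 rows; each row shifts and turns the commanded pose from where the row before left it, along the tool's axes as they then stand; what a row does not reach is not made up. A row lasts 1/10 s, in which the tool goes at most 50 mm and 8.59 degrees, less where a joint would pass 70% of its speed; a pose out of reach is approached as far as the arm can. A call with a number of a shift or a turn outside -1 to 1 is refused whole. A call with a gripper value outside its range is refused whole. The fingers move at their own pace and stop on an object; "force" is the grip in N (left out, the last holds). Time passes only in rows, so rows that do not move let the fingers close. It gives the time, the measured TCP pose, the force, the opening and the grip force at its end, in the units of the state.
- robot.observe(): the state, without advancing time (a new reading comes with each control period).
- cams.camera(name): name is "scene" or "top" or "wrist"; returns a dict with "img" (420x560x3 uint8, red, green, blue), "camera_matrix" (3x3 intrinsics, pixels), "R" (3x3) and "t" (3): a world point X has camera coordinates R X + t. Camera axes: x right, y down, z forward; pixel columns grow to the right and rows downward; lengths in m; the calibration is good to about 2 mm. A picture is of the moment at which its call begins. There is no depth.
- robot.sign_off(): hands the job in; it is judged then, once.
Trained networks look in a picture, given as the dict that the camera call returned (one of the last four; its "shot" number tells which), for a name from the list of things; names that differ only in an ending like _2 or _b are one class to them, and where a whole thing is asked for, a point or a joint stands for the part that bears it (a point fixed in the world has none). Each returns a list of dicts, best first, with "confidence" (0 to 1); they miss things now and then, are a little off and sometimes report something else, mostly with a low value. They report only what shows in the picture. A call takes as long as a camera call.
- nets.masks_of(picture, thing): "mask" (420x560 bool, what is visible of it) and "pixel" ([column, row] in pixels, amid what is visible of it).
The state is a dict: "t": time; "q": joint angles; "qvel": joint speeds; "joint_efforts": joint torques, N m; "tool_pos": TCP position; "orientation": TCP orientation; "wrist_force": force on the tool from outside, world axes, zero at the start; "wrist_torque": the same for the moment, N m; "width": opening from 0.0 (shut) to 1.0 (fully open); "grasp_force": force on a finger pad.
Only numpy, scipy, OpenCV 4.12 (cv2) and the standard library are available. Lean on these libraries where they do the work, as an engineer would, in place of code of your own. Each camera call takes 0.05 s, during which the arm holds its last target. There are 200 camera calls.

## Task

Open the small bench centrifuge: slide its lid latch free, lift the lid a little by its handle until the safety catch holds it, then feel for the catch tab under the lid's front edge, push the catch aside to the left and swing the lid up to 60 degrees or more, where it stays by itself. Be gentle: neither strain the lid against the catch nor force the catch hard into its stop, and leave the cup and the jar beside the centrifuge where they stand.

Things in the scene. Friction and masses are not known exactly. Their poses are not given: they have to be found in the camera images.
- mini_centrifuge: White box-shaped centrifuge, fixed to the bench. Tub 160 mm deep (its x), 170 mm wide (its y), rim 85 mm high. Origin on the bench under its middle; x to its back (hinge side, away from the robot), y to its left, z up. Front face at x = -80 mm. Its lid must not be pulled against the catch with more than 20 N. The latch's steel keeper stands beside the right edge at x = -90, y = -88 to -107 mm, 105 mm high.
- lid (a joint): Angle of the grey lid, rad: 0 shut, grows as its front rises, 1.4 at its end stop. A friction hinge (0.34 N m; lid 0.15 to 0.25 kg) keeps it wherever it is left. With the latch free it rises to about 0.3, where the hidden catch stops it; with the catch pushed aside it opens fully.
- lid_hinge (a point): Middle of the lid's hinge axis, which lies along y, low at the back: x = 90, y = 0, z = 20 mm in the centrifuge's frame.
- lid_handle (a point): Middle of the bar of the lid's bow handle: round steel bar, 10 mm thick, 80 mm long along the machine's y, 25 mm clear above the lid's flat top (93 mm high when shut). Shut, it is 115 mm in front of the hinge axis and 103 mm above it.
- lid_edge (a point): Middle of the lower front edge of the lid's skirt, a 3 mm thick lip 33 mm high that hangs from the front of the lid; turns with the lid. Shut: x = -109, z = 60 mm in the centrifuge's frame, hiding the catch; at 0.3 rad: x = -88, z = 117 mm, with the lid's front top edge at 149 mm.
- latch (a joint): Travel of the black slide latch on the lid, m: 0 to 0.003 latched (its bolt is under the keeper), free of the keeper from 0.011, 0.020 at its end stop. It slides to the machine's left (+y) against 3 N of friction and stays where it is left.
- latch_thumb (a point): Middle of the latch's black thumb block: 22 mm (x) by 14 mm (y) by 24 mm high, its top 12 mm above this point, standing on the lid near the front edge, right of the middle. From it a flat bolt, top 6 mm below this point, runs right to the keeper.
- catch_rail: Dark steel guide strip of the hidden safety catch along the tub's front face, 6 mm deep, top at 57 mm; origin and axes are the centrifuge's. The catch slides to the machine's left (+y) against about 6 N, stays where it is left, lets the lid go after 12 mm and meets a hard stop after 22 mm. A finger must not press the catch with more than 20 N.
- catch_middle (a point): Middle of the line (along y) on which the catch's upright steel tab may stand, behind the lid's skirt; fixed. The tab is 8 mm wide (y) and reaches 9 mm to the front and back and 8 mm up and down of this line. Its middle is at first anywhere within 18 mm left or right of this point: not measured. With the lid at 0.3 rad its front 14 mm is open to a finger from above.
- cup_3: Specimen cup with a screw lid, 57 mm wide, 60 mm high, standing to the right of the centrifuge; origin at the middle of its underside. Leave alone.
- cell_jar: Small white jar, 27 mm wide, 51 mm high, standing to the left of the centrifuge; origin at the middle of its underside. Leave alone.

How it is judged:
On the way, in this order (a step that is already met when the one before it is completed fails the run):
1. the slide latch is free with the lid still down (value of joint latch above 0.011 m and value of joint lid below 0.1 rad), for 0.2 s.
2. the lid is lifted a little, still held by the catch (value of joint lid between 0.2 and 0.4 rad), for 0.2 s.
3. a finger pushes the catch while the lid is a little open (contact force between the fingers and catch_rail above 1 N and value of joint lid between 0.15 and 0.4 rad), for 0.1 s.
At the end, for the whole second after the job is handed in: The lid stands open by more than 0.9 rad (52 degrees) and is at rest; the cup and the jar stand upright within 15 mm of where they were (value of joint lid above 0.9 rad and velocity of joint lid between -0.05 and 0.05 rad/s and distance of each of cup_3, cell_jar from where it was at the start of the episode below 0.015 m and angle between each of cup_3, cell_jar's own z axis and vertical below 0.2 rad); the robot touches nothing.
It fails at once if a finger forces the catch with more than 20 N (contact force between the fingers and catch_rail above 20 N).
It fails at once if the lid is strained against the catch with more than 20 N (contact force between mini_centrifuge and catch_rail above 20 N).
It also fails if it takes over 72 s, if anything falls off the work surface, if the arm or the gripper's body presses on something with over 40 N, if the wrist force passes 120 N, or if a joint passes its speed limit or range.

## Working session

There is one attempt and no reset: what is moved stays moved. The work goes in short steps, Python scripts to look and compute and a tool call to move; the robot and the scene stay as the last step left them, time stands still between calls to the robot, and variables do not carry over. Pictures are saved under pics/ and viewed, at most 10 in all, crops included, and the job is handed in when it is done.

Besides the shell and the picture viewer there is one more tool, called by a JSON object that holds its "api" and its "payload". servo_tool: Moves the arm, as the interface text tells. Its arguments: {"type":"object","properties":{"moves":{"type":"array","items":{"type":"object","properties":{"tx":{"type":"number","minimum":-1,"maximum":1},"ty":{"type":"number","minimum":-1,"maximum":1},"tz":{"type":"number","minimum":-1,"maximum":1},"roll":{"type":"number","minimum":-1,"maximum":1},"hand":{"type":"number"}}}},"force":{"type":"number"}},"required":["moves"]}

```bash
mkdir -p pics; python3 - <<'E'
from plant import robot,cams,nets
import cv2,numpy as np
s=robot.observe();print({k:np.round(v,3) for k,v in s.items()})
for n in ("scene","top"):
    p=cams.camera(n);cv2.imwrite(f"pics/{n}0.png",p["img"][:,:,::-1])
    print(n,p["camera_matrix"].round(1).tolist(),p["R"].round(4).tolist(),p["t"].round(4).tolist())
    for th in ("mini_centrifuge","lid","lid_handle","latch","latch_thumb","cup_3","cell_jar","catch_rail"):
        r=nets.masks_of(p,th)
        print(th,[(round(d["confidence"],2),np.round(d["pixel"]).tolist(),int(d["mask"].sum())) for d in r[:2]])
E
```

```text
{'t': np.float64(0.0), 'q': array([ 1.096,  0.277,  1.506, -0.   ,  1.361, -0.121]), 'qvel': array([-0.   ,  0.   , -0.001,  0.   ,  0.   , -0.   ]), 'joint_efforts': array([ 2.0000e-03, -4.0458e+01, -2.3723e+01,  7.0000e-02,  3.4000e-02,
       -0.0000e+00]), 'tool_pos': array([0.199, 0.539, 0.205]), 'orientation': array([-0.   ,  0.176,  0.984, -0.001]), 'wrist_force': array([-0.794, -0.746, -0.172]), 'wrist_torque': array([-0.004,  0.002, -0.042]), 'grasp_force': np.float64(0.0), 'width': np.float64(1.001)}
scene [[468.7, 0.0, 283.9], [0.0, 468.7, 208.7], [0.0, 0.0, 1.0]] [[-0.4592, -0.8883, -0.0055], [-0.5114, 0.2695, -0.816], [0.7263, -0.3719, -0.578]] [0.3662, 0.3212, 0.5851]
mini_centrifuge [(0.73, [304.0, 234.0], 9539)]
lid [(0.91, [305.0, 228.0], 7531)]
lid_handle [(0.92, [308.0, 230.0], 7372)]
latch [(0.83, [350.0, 226.0], 247)]
latch_thumb [(0.59, [349.0, 227.0], 224)]
cup_3 [(0.84, [367.0, 211.0], 434)]
cell_jar [(0.54, [239.0, 254.0], 352)]
catch_rail [(0.3, [306.0, 225.0], 7350)]
top [[512.6, 0.0, 288.7], [0.0, 512.6, 208.8], [0.0, 0.0, 1.0]] [[0.0108, -0.9999, -0.0128], [-0.9989, -0.0102, -0.0453], [0.0452, 0.0133, -0.9989]] [0.14, 0.5215, 0.9996]
mini_centrifuge [(0.67, [340.0, 257.0], 202), (0.65, [309.0, 217.0], 10634)]
lid [(0.85, [307.0, 217.0], 10335)]
lid_handle [(0.86, [305.0, 215.0], 10435)]
latch [(0.75, [341.0, 257.0], 181)]
latch_thumb [(0.55, [336.0, 258.0], 197)]
cup_3 [(0.62, [386.0, 212.0], 744)]
cell_jar [(0.59, [245.0, 202.0], 159)]
catch_rail []
```

```bash
python3 - <<'E'
import cv2
a=cv2.imread("pics/top0.png")[130:310,190:430];cv2.imwrite("pics/top0c.png",cv2.resize(a,None,fx=3.3,fy=3.3,interpolation=cv2.INTER_CUBIC))
a=cv2.imread("pics/scene0.png")[130:330,190:430];cv2.imwrite("pics/scene0c.png",cv2.resize(a,None,fx=3,fy=3,interpolation=cv2.INTER_CUBIC))
E
```

```text
(no output)
```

View pics/top0c.png

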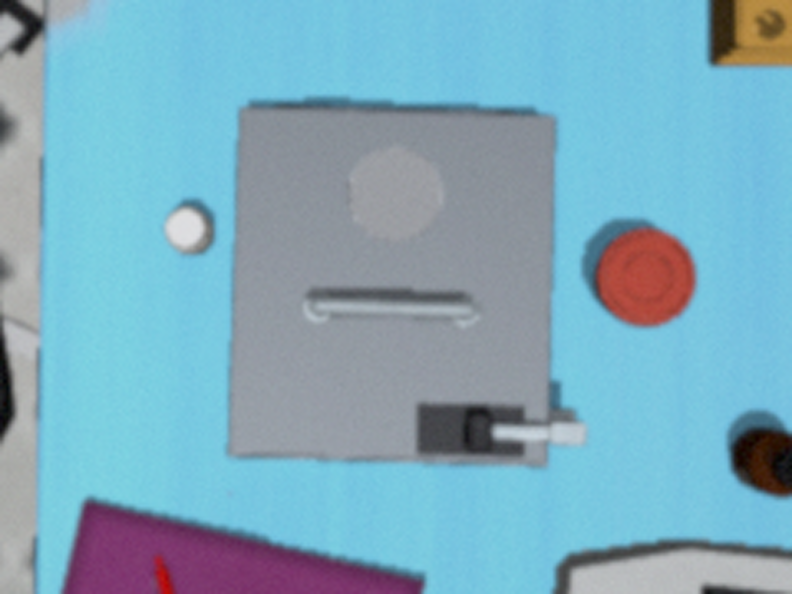

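View pics/scene0c.png

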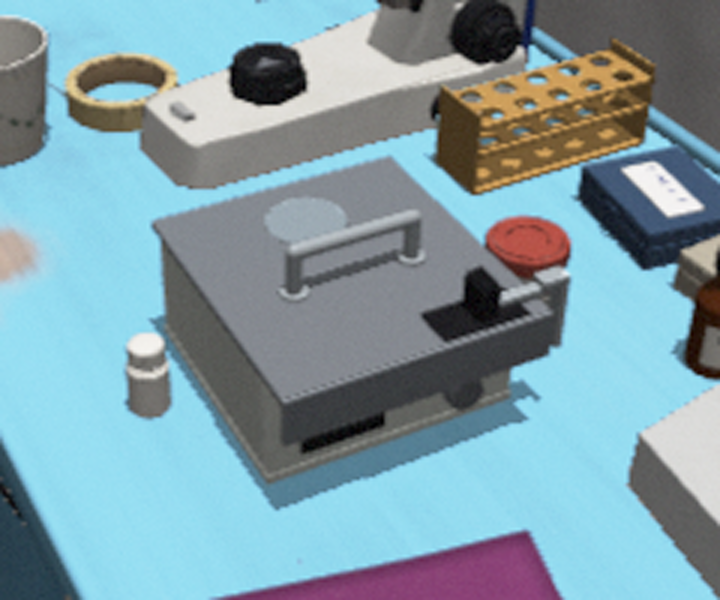

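The top view shows the machine with its handle centred near crop (393,304), thumb block at (479,430), keeper at (570,430), cup to the right at (645,275) and jar to the left at (190,230). In the scene view the front corners are at (285,403) and (550,325), and the keeper top is at (553,275).

```bash
cat > h.py <<'E'
from plant import robot,cams,nets
import cv2,numpy as np
from scipy.optimize import least_squares
def proj(p,X):
    c=np.atleast_2d(X)@np.asarray(p["R"]).T+p["t"]; u=c@np.asarray(p["camera_matrix"]).T
    return u[:,:2]/u[:,2:]
def W(v,P):
    P=np.atleast_2d(P); c,s=np.cos(v[2]),np.sin(v[2])
    return np.c_[v[0]+c*P[:,0]-s*P[:,1], v[1]+s*P[:,0]+c*P[:,1], P[:,2]]
E
python3 - <<'E'
from h import *
P={n:cams.camera(n) for n in("top","scene")}
top=np.array([[230,455],[548,464],[555,118],[242,105],[393,304],[479,428]])/3.3+[190,130]
sc=np.array([[285,403],[550,325],[391,157],[153,223],[354,231],[483,287]])/3+[190,130]
sc=np.r_[sc,[[553/3+190,275/3+130]]]; top=np.r_[top,[[572/3.3+190,431/3.3+130]]]
def pts(v):
    w,b,tx,ty=v[3:7]
    return np.array([[-.1105,w,.093],[-.1105,-w,.093],[b,-w,.093],[b,w,.093],[-.025,0,.123],[tx,ty,.105],[-.09,-.0975,.105]])
def f(v):
    X=W(v,pts(v)); return np.r_[(proj(P["top"],X)-top),(proj(P["scene"],X)-sc)].ravel()
r=least_squares(f,[.5,.1,0,.09,.09,-.09,-.05],loss="soft_l1",x_scale=[.01]*7)
print(r.x.round(4)); print(r.fun.reshape(-1,2).round(1).tolist())
print("handle",W(r.x,[-.025,0,.123]),"thumb",W(r.x,[r.x[5],r.x[6],.105]))
E
```

```text
[ 0.5175  0.1076 -0.0246  0.0867  0.0814 -0.0893 -0.0498]
[[-0.7, -0.2], [-1.1, 0.6], [-0.1, -0.3], [-0.3, 0.5], [-0.1, -0.3], [0.2, -0.6], [-1.2, -0.2], [0.7, -0.3], [1.7, -4.0], [0.2, -0.4], [0.5, -0.9], [0.3, 0.7], [0.0, 2.3], [-0.2, -0.8]]
handle [[0.49249774 0.10822103 0.123     ]] thumb [[0.42694538 0.0599815  0.105     ]]
```

{"api": "servo_tool", "payload": {"moves": [{"roll": 0.095,"hand": -1},{"roll": 0.095,"hand": -1},{"roll": 0.095,"hand": -1},{"roll": 0.095,"hand": -1},{"roll": 0.095,"hand": -1}], "force": 20}}

```text
schema error: expected keys tx, ty, tz, roll, hand
```

{"api": "servo_tool", "payload": {"moves": [{"roll": 0.095,"hand": -1},{"roll": 0.095,"hand": -1},{"roll": 0.095,"hand": -1},{"roll": 0.031,"hand": -1},{"hand": -1}]}}

```text
schema error: expected keys tx, ty, tz, roll, hand
```

```bash
cat >> h.py <<'E'
M=np.array([.5175,.1076,-.0246])
def go(P,v=M):
    "tool-axis shift (units of 0.3 m) from the measured TCP to a machine-frame TCP goal, and roll error to tool y = machine x"
    s=robot.observe(); w,x,y,z=s["orientation"]
    from scipy.spatial.transform import Rotation as Ro
    R=Ro.from_quat([x,y,z,w]).as_matrix(); d=W(v,P)[0]-s["tool_pos"]
    a=np.arctan2(R[1,1],R[0,1])-v[2]
    c,sn=np.cos(v[2]),np.sin(v[2]); p=s["tool_pos"]; q=[c*(p[0]-v[0])+sn*(p[1]-v[1]),-sn*(p[0]-v[0])+c*(p[1]-v[1]),p[2]]
    print("shift/0.3",(R.T@d/.3).round(4),"mm",(R.T@d*1e3).round(1),"tool y in machine deg",np.degrees(a).round(2),"machine mm",np.round(np.multiply(q,1e3),1),"F",s["wrist_force"].round(1),"w",round(float(s["width"]),2),"t",s["t"])
E
python3 - <<'E'
from h import *
go([-.0893,-.071,.205])
p=cams.camera("top")
cv2.imwrite("pics/top1.png",p["img"][:,:,::-1])
E
```

```text
shift/0.3 [-1.2886 -1.303   0.0016] mm [-386.6 -390.9    0.5] tool y in machine deg 71.14 machine mm [-328.8  423.9  205.5] F [ 0.3 -0.8  1. ] w 1.0 t 1.0
```

View pics/top1.png

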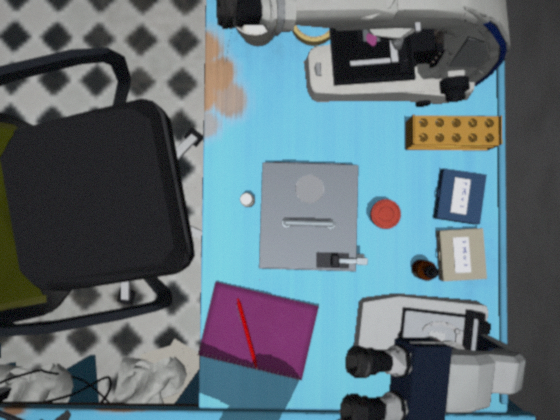

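The top view shows a microscope behind the machine (rows 0–100) and another front right (columns 345–530, rows 295–420), close to the arm's path. I'll check their heights before moving.

View pics/scene0.png

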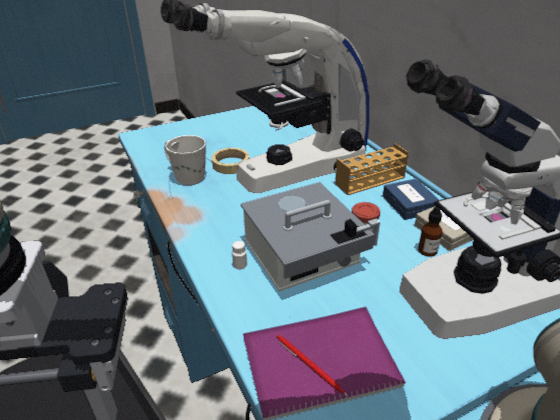

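{"api": "servo_tool", "payload": {"moves": [{"tx": 0,"ty": 0,"tz": 0,"roll": 0.095,"hand": -1},{"tx": 0,"ty": 0,"tz": 0,"roll": 0.095,"hand": -1},{"tx": 0,"ty": 0,"tz": 0,"roll": 0.095,"hand": -1},{"tx": 0,"ty": 0,"tz": 0,"roll": 0.095,"hand": -1},{"tx": 0,"ty": 0,"tz": 0,"roll": 0.095,"hand": -1}], "force": 20}}

```text
t: 1.55
tool_pos: [0.1992, 0.5394, 0.2055]
orientation: [-0.0, 0.525, 0.851, 0.0]
wrist_force: [-0.1, 0.3, 0.6]
width: 0.612
grasp_force: 0.0
```

{"api": "servo_tool", "payload": {"moves": [{"tx": 0,"ty": 0,"tz": 0,"roll": 0.095,"hand": -1},{"tx": 0,"ty": 0,"tz": 0,"roll": 0.095,"hand": -1},{"tx": 0,"ty": 0,"tz": 0,"roll": 0.095,"hand": -1},{"tx": 0,"ty": 0,"tz": 0,"roll": 0.031,"hand": -1},{"tx": 0,"ty": 0,"tz": 0,"roll": 0,"hand": -1}]}}

```text
t: 2.05
tool_pos: [0.1992, 0.5394, 0.2055]
orientation: [-0.0, 0.716, 0.698, 0.0]
wrist_force: [-0.3, 0.3, 0.2]
width: 0.178
grasp_force: 0.0
```

```bash
python3 - <<'E'
from h import *
go([-.0893,-.071,.205])
a=cams.camera("scene");b=cams.camera("top")
Pm=lambda p:np.asarray(p["camera_matrix"])@np.c_[p["R"],p["t"]]
def tri(u,v): X=cv2.triangulatePoints(Pm(a),Pm(b),np.array(u,float),np.array(v,float)).ravel();X=X[:3]/X[3];print(X.round(3),(proj(a,X)-u).round(1),(proj(b,X)-v).round(1))
tri((425,75),(355,360));tri((452,92),(350,405))   # front-right eyepieces
tri((172,10),(232,12))                             # rear eyepiece
tri((405,278),(358,330)); tri((440,205),(403,313))  # base corner, stage corner
print(robot.observe()["q"].round(2))
E
```

```text
shift/0.3 [-1.649e+00  7.994e-01  1.500e-03] mm [-494.7  239.8    0.5] tool y in machine deg -0.04 machine mm [-328.8  423.9  205.5] F [-0.3  0.3  0.2] w 0.18 t 2.05
[0.321 0.057 0.407] [[-3.1  0.3]] [[2.  1.7]]
[0.269 0.063 0.405] [[-2.6  0.3]] [[1.5 1.4]]
[0.744 0.224 0.416] [[8.8 1. ]] [[-10.1  -3.6]]
[0.303 0.024 0.077] [[ 7.3 -0.7]] [[-4.4 -3.2]]
[ 0.343 -0.047  0.171] [[-0.5  0.1]] [[0.3 0.3]]
[1.1  0.28 1.5  0.   1.36 1.12]
```

{"api": "servo_tool", "payload": {"moves": [{"tx": 0,"ty": 0.16,"tz": 0,"roll": 0,"hand": -1},{"tx": 0,"ty": 0.16,"tz": 0,"roll": 0,"hand": -1},{"tx": 0,"ty": 0.16,"tz": 0,"roll": 0,"hand": -1},{"tx": 0,"ty": 0.16,"tz": 0,"roll": 0,"hand": -1},{"tx": 0,"ty": 0.16,"tz": 0,"roll": 0,"hand": -1}]}}

```text
t: 2.65
tool_pos: [0.441, 0.5331, 0.2055]
orientation: [-0.0, 0.716, 0.698, 0.0]
wrist_force: [-0.1, 0.3, 0.6]
width: 0.003
grasp_force: 0.0
```

```bash
python3 - <<'E'
from h import *
s=robot.observe();print(s["q"].round(4),s["tool_pos"].round(4));go([-.0893,-.071,.205])
E
```

```text
[7.7910e-01 4.5450e-01 1.2274e+00 2.0000e-04 1.4594e+00 8.0350e-01] [0.441  0.5331 0.2055]
shift/0.3 [-1.6483e+00 -8.1000e-03  1.2000e-03] mm [-4.945e+02 -2.400e+00  4.000e-01] tool y in machine deg 0.01 machine mm [-86.9 423.5 205.5] F [-0.1  0.3  0.6] w 0.0 t 2.65
```

{"api": "servo_tool", "payload": {"moves": [{"tx": -0.16,"ty": 0,"tz": 0,"roll": 0,"hand": -1},{"tx": -0.16,"ty": 0,"tz": 0,"roll": 0,"hand": -1},{"tx": -0.16,"ty": 0,"tz": 0,"roll": 0,"hand": -1},{"tx": -0.16,"ty": 0,"tz": 0,"roll": 0,"hand": -1},{"tx": -0.16,"ty": 0,"tz": 0,"roll": 0,"hand": -1}]}}

```text
t: 3.15
tool_pos: [0.4328, 0.2916, 0.2054]
orientation: [0.0, 0.716, 0.699, 0.0]
wrist_force: [0.1, -0.6, -0.4]
width: 0.007
grasp_force: 0.0
```

```bash
python3 - <<'E'
from h import *
s=robot.observe();print(s["q"].round(4),s["tool_pos"].round(4));go([-.0893,-.071,.205])
E
```

```text
[ 4.5960e-01  1.9570e-01  1.6150e+00 -2.0000e-04  1.3306e+00  4.8370e-01] [0.4328 0.2916 0.2054]
shift/0.3 [-0.8427 -0.0009  0.0014] mm [-252.8   -0.3    0.4] tool y in machine deg 0.03 machine mm [-89.2 181.8 205.4] F [ 0.1 -0.6 -0.4] w 0.01 t 3.15
```

{"api": "servo_tool", "payload": {"moves": [{"tx": 0,"ty": 0,"tz": 0.1,"roll": 0,"hand": -1},{"tx": 0,"ty": 0,"tz": 0,"roll": 0,"hand": -1}]}}

```text
t: 3.35
tool_pos: [0.431, 0.291, 0.1732]
orientation: [-0.001, 0.717, 0.697, -0.003]
wrist_force: [-0.3, 0.5, 0.4]
width: 0.003
grasp_force: 0.0
```

```bash
python3 - <<'E'
from h import *
s=robot.observe();print(s["q"].round(4),s["tool_pos"].round(4));go([-.0893,-.071,.205])
a=cams.camera("scene");cv2.imwrite("pics/s2.png",a["img"][:,:,::-1])
E
```

```text
[4.6000e-01 2.1770e-01 1.6686e+00 2.0000e-04 1.2610e+00 4.8710e-01] [0.431  0.291  0.1732]
shift/0.3 [-0.8411  0.0074 -0.1038] mm [-252.3    2.2  -31.1] tool y in machine deg -0.15 machine mm [-91.  181.3 173.2] F [-0.3  0.5  0.4] w 0.0 t 3.35
```

View pics/s2.png

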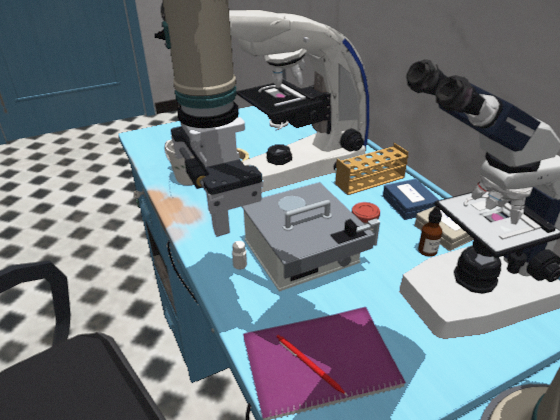

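The scene view shows the gripper hanging at left of the machine, near (230,190), with the way to the latch clear. The front-right eyepieces are far above the fingers.

{"api": "servo_tool", "payload": {"moves": [{"tx": -0.16,"ty": 0.007,"tz": 0,"roll": 0,"hand": -1},{"tx": -0.16,"ty": 0,"tz": 0,"roll": 0,"hand": -1},{"tx": -0.16,"ty": 0,"tz": 0,"roll": 0,"hand": -1},{"tx": -0.16,"ty": 0,"tz": 0,"roll": 0,"hand": -1},{"tx": -0.16,"ty": 0,"tz": 0,"roll": 0,"hand": -1}]}}

```text
t: 3.9
tool_pos: [0.4302, 0.0527, 0.1768]
orientation: [0.001, 0.715, 0.699, 0.001]
wrist_force: [1.1, 0.3, -1.0]
width: 0.006
grasp_force: 0.0
```

{"api": "servo_tool", "payload": {"moves": [{"tx": -0.04,"ty": 0,"tz": 0,"roll": 0,"hand": -1},{"tx": 0,"ty": 0,"tz": 0,"roll": 0,"hand": -1}]}}

```text
t: 4.1
tool_pos: [0.4299, 0.0408, 0.1764]
orientation: [0.0, 0.717, 0.697, 0.001]
wrist_force: [-0.1, -0.4, 0.6]
width: 0.003
grasp_force: 0.0
```

```bash
python3 - <<'E'
from h import *
go([-.0893,-.0715,.109])
P=cams.camera("wrist");cv2.imwrite("pics/w3.png",P["img"][:,:,::-1])
print([(d["confidence"],d["pixel"]) for d in nets.masks_of(P,"latch_thumb")][:2], proj(P,W(M,[[-.0893,-.0498,.117],[-.09,-.0975,.105],[-.0893,-.071,.105]])))
E
```

```text
shift/0.3 [-0.0088 -0.0116  0.2246] mm [-2.6 -3.5 67.4] tool y in machine deg -0.18 machine mm [-85.9 -68.9 176.4] F [-0.1 -0.4  0.6] w 0.0 t 4.1
[(0.91, [269.2, 199.4])] [[271.42166958 198.61941491]
 [271.00496443 261.19169252]
 [271.79109226 225.23170135]]
```

View pics/w3.png

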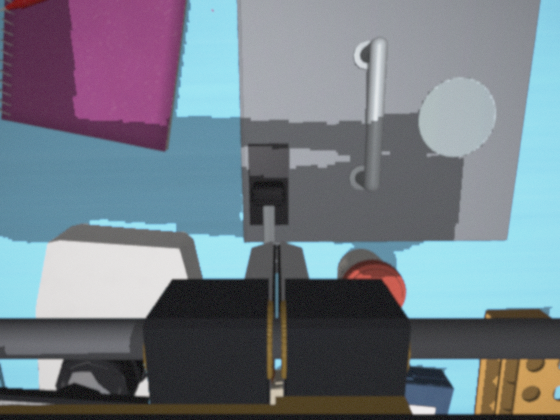

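The wrist view has the thumb block at (269,195) with its bolt running down to the finger tips at (275,245), which agrees with the model. Next I lower beside the block.

{"api": "servo_tool", "payload": {"moves": [{"tx": -0.009,"ty": -0.012,"tz": 0.06,"roll": 0,"hand": -1},{"tx": 0,"ty": 0,"tz": 0.08,"roll": 0,"hand": -1},{"tx": 0,"ty": 0,"tz": 0.07,"roll": 0,"hand": -1},{"tx": 0,"ty": 0,"tz": 0,"roll": 0,"hand": -1},{"tx": 0,"ty": 0,"tz": 0,"roll": 0,"hand": -1}]}}

```text
t: 4.7
tool_pos: [0.4254, 0.0403, 0.1127]
orientation: [-0.0, 0.715, 0.699, 0.0]
wrist_force: [0.4, 0.0, 0.8]
width: 0.008
grasp_force: 0.0
```

```bash
python3 - <<'E'
from h import *
go([-.0893,-.0715,.107])
E
```

```text
shift/0.3 [-0.0064  0.0037  0.0191] mm [-1.9  1.1  5.7] tool y in machine deg 0.09 machine mm [-90.4 -69.6 112.7] F [0.4 0.  0.8] w 0.01 t 4.7
```

{"api": "servo_tool", "payload": {"moves": [{"tx": 0,"ty": 0,"tz": 0.017,"roll": 0,"hand": -1},{"tx": 0,"ty": 0,"tz": 0,"roll": 0,"hand": -1},{"tx": 0.013,"ty": 0,"tz": 0,"roll": 0,"hand": -1},{"tx": 0.013,"ty": 0,"tz": 0,"roll": 0,"hand": -1},{"tx": 0,"ty": 0,"tz": 0,"roll": 0,"hand": -1}]}}

```text
t: 5.2
tool_pos: [0.4256, 0.0467, 0.1078]
orientation: [0.0, 0.716, 0.698, 0.0]
wrist_force: [-0.3, -1.3, -0.7]
width: 0.005
grasp_force: 0.3
```

{"api": "servo_tool", "payload": {"moves": [{"tx": 0.013,"ty": 0,"tz": 0,"roll": 0,"hand": -1},{"tx": 0.013,"ty": 0,"tz": 0,"roll": 0,"hand": -1},{"tx": 0.013,"ty": 0,"tz": 0,"roll": 0,"hand": -1},{"tx": 0,"ty": 0,"tz": 0,"roll": 0,"hand": -1},{"tx": 0,"ty": 0,"tz": 0,"roll": 0,"hand": -1}]}}

```text
t: 5.7
tool_pos: [0.4256, 0.0587, 0.1073]
orientation: [-0.0, 0.716, 0.698, 0.0]
wrist_force: [0.2, -1.1, 1.5]
width: 0.004
grasp_force: 0.7
```

```bash
python3 - <<'E'
from h import *
go([-.0893,-.0505,.107])
p=cams.camera("scene"); r=nets.masks_of(p,"latch_thumb"); print([(d["confidence"],d["pixel"]) for d in r[:2]], [proj(p,W(M,[-.0893,y,.105]))[0].round(1).tolist() for y in(-.05,-.04,-.035,-.03)])
E
```

```text
shift/0.3 [0.002  0.0045 0.001 ] mm [0.6 1.4 0.3] tool y in machine deg -0.05 machine mm [-90.7 -51.1 107.3] F [ 0.2 -1.1  1.5] w 0.0 t 5.7
[(0.65, [345.8, 227.5])] [[351.1, 227.9], [346.2, 229.5], [343.7, 230.3], [341.2, 231.1]]
```

{"api": "servo_tool", "payload": {"moves": [{"tx": 0.01,"ty": 0,"tz": 0,"roll": 0,"hand": -1},{"tx": 0.005,"ty": 0,"tz": 0,"roll": 0,"hand": -1}]}}

```text
t: 6.0
tool_pos: [0.4256, 0.0626, 0.1073]
orientation: [0.0, 0.716, 0.698, -0.0]
wrist_force: [0.5, -2.1, 0.5]
width: 0.0
grasp_force: 1.6
```

{"api": "servo_tool", "payload": {"moves": [{"tx": -0.013,"ty": 0,"tz": 0,"roll": 0,"hand": -1},{"tx": 0,"ty": 0,"tz": -0.08,"roll": 0,"hand": -1},{"tx": 0,"ty": 0,"tz": -0.13,"roll": 0,"hand": -1},{"tx": 0,"ty": 0,"tz": -0.1,"roll": 0,"hand": -1},{"tx": 0,"ty": 0,"tz": 0,"roll": 0,"hand": -1}]}}

```text
t: 6.5
tool_pos: [0.4283, 0.0594, 0.2041]
orientation: [0.002, 0.716, 0.698, 0.003]
wrist_force: [0.8, -1.3, 0.2]
width: 0.005
grasp_force: 0.0
```

```bash
python3 - <<'E'
from h import *
go([-.025,0,.20])
for n in("scene","wrist","top"):
    p=cams.camera(n); r=nets.masks_of(p,"latch_thumb"); print([(d["confidence"],d["pixel"]) for d in r[:2]], [proj(p,W(M,[-.0893,y,.105 if n=="scene" else .117]))[0].round(1).tolist() for y in(-.05,-.04,-.035,-.03)])
    if n=="wrist":cv2.imwrite("pics/w4.png",p["img"][:,:,::-1])
E
```

```text
shift/0.3 [0.1681 0.2097 0.0156] mm [50.4 62.9  4.7] tool y in machine deg -0.06 machine mm [-88.  -50.4 204.1] F [ 0.8 -1.3  0.2] w 0.01 t 6.5
[(0.56, [342.1, 229.2]), (0.48, [237.1, 255.0])] [[351.1, 227.9], [346.2, 229.5], [343.7, 230.3], [341.2, 231.1]]
[(0.74, [281.3, 196.8])] [[279.0, 217.4], [279.0, 203.9], [279.0, 197.1], [279.0, 190.2]]
[] [[336.0, 259.4], [330.3, 259.2], [327.5, 259.1], [324.7, 259.0]]
```

{"api": "servo_tool", "payload": {"moves": [{"tx": 0.084,"ty": 0.105,"tz": 0,"roll": 0,"hand": 0},{"tx": 0.084,"ty": 0.105,"tz": 0,"roll": 0,"hand": 0},{"tx": 0,"ty": 0,"tz": 0,"roll": 0,"hand": 0},{"tx": 0,"ty": 0,"tz": 0,"roll": 0,"hand": 0}]}}

```text
t: 7.2
tool_pos: [0.4891, 0.1078, 0.1988]
orientation: [-0.001, 0.716, 0.698, -0.001]
wrist_force: [-1.5, 1.0, 1.4]
width: 0.308
grasp_force: 0.0
```

```bash
python3 - <<'E'
from h import *
go([-.025,0,.105])
P=cams.camera("wrist");cv2.imwrite("pics/w5.png",P["img"][:,:,::-1])
r=nets.masks_of(P,"lid_handle");print([(d["confidence"],d["pixel"],d["mask"].sum()) for d in r[:2]]);print(proj(P,W(M,[[-.025,-.04,.123],[-.025,.04,.123],[-.025,0,.123]])).round(1))
E
```

```text
shift/0.3 [0.0017 0.0125 0.3127] mm [ 0.5  3.7 93.8] tool y in machine deg 0.01 machine mm [-28.4  -0.5 198.8] F [-1.5  1.   1.4] w 0.31 t 7.2
[(0.58, [293.7, 176.8], np.int64(47319))]
[[281.9 273.1]
 [282.3 163.1]
 [282.1 220.1]]
```

View pics/w5.png

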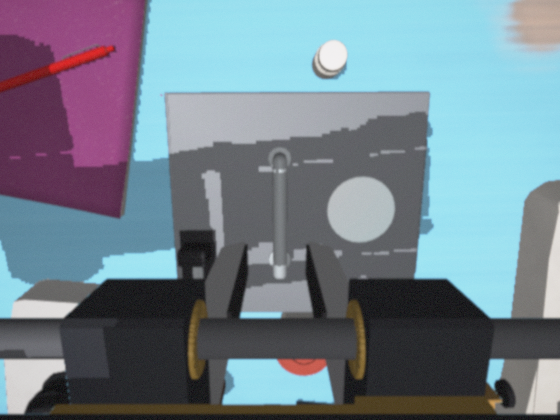

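The wrist view shows the handle bar at column 280, rows 155–275, between the open fingers and matching the model. I descend and grip lightly.

{"api": "servo_tool", "payload": {"moves": [{"tx": 0,"ty": 0.01,"tz": 0.08,"roll": 0,"hand": 0},{"tx": 0,"ty": 0,"tz": 0.1,"roll": 0,"hand": 0},{"tx": 0,"ty": 0,"tz": 0.09,"roll": 0,"hand": 0},{"tx": 0,"ty": 0,"tz": 0.03,"roll": 0,"hand": 0},{"tx": 0,"ty": 0,"tz": 0,"roll": 0,"hand": 0}]}}

```text
t: 7.8
tool_pos: [0.4912, 0.107, 0.1095]
orientation: [-0.001, 0.716, 0.698, -0.001]
wrist_force: [-0.1, 0.3, -0.6]
width: 0.499
grasp_force: 0.0
```

```bash
python3 - <<'E'
from h import *
go([-.025,0,.105])
E
```

```text
shift/0.3 [0.0041 0.0044 0.0151] mm [1.2 1.3 4.5] tool y in machine deg -0.09 machine mm [-26.3  -1.2 109.5] F [-0.1  0.3 -0.6] w 0.5 t 7.8
```

{"api": "servo_tool", "payload": {"moves": [{"tx": 0,"ty": 0.004,"tz": 0.015,"roll": 0,"hand": -1},{"tx": 0,"ty": 0,"tz": 0,"roll": 0,"hand": -1},{"tx": 0,"ty": 0,"tz": 0,"roll": 0,"hand": -1},{"tx": 0,"ty": 0,"tz": 0,"roll": 0,"hand": -1},{"tx": 0,"ty": 0,"tz": 0,"roll": 0,"hand": -1}], "force": 15}}

```text
t: 8.3
tool_pos: [0.4913, 0.1076, 0.106]
orientation: [-0.002, 0.716, 0.698, -0.002]
wrist_force: [-8.9, -0.4, 6.0]
width: 0.113
grasp_force: 4.4
```

{"api": "servo_tool", "payload": {"moves": [{"tx": 0,"ty": 0,"tz": 0,"roll": 0,"hand": -1},{"tx": 0,"ty": 0,"tz": 0,"roll": 0,"hand": -1}]}}

```text
t: 8.5
tool_pos: [0.4909, 0.1076, 0.106]
orientation: [-0.002, 0.716, 0.698, -0.002]
wrist_force: [-5.7, 0.1, 5.5]
width: 0.101
grasp_force: 15.0
```

```bash
python3 - <<'E'
from h import *
go([-.025,0,.105])
for th in (.1,.15,.2,.25,.28,.3): print(th, np.round([115-(115*np.cos(th)-103*np.sin(th)), 103*np.cos(th)+115*np.sin(th)-103],1))
E
```

```text
shift/0.3 [0.0021 0.0054 0.0032] mm [0.6 1.6 1. ] tool y in machine deg -0.04 machine mm [-26.6  -0.6 106. ] F [-5.7  0.1  5.5] w 0.1 t 8.5
0.1 [10.9 11. ]
0.15 [16.7 16. ]
0.2 [22.8 20.8]
0.25 [29.1 25.2]
0.28 [32.9 27.8]
0.3 [35.6 29.4]
```

{"api": "servo_tool", "payload": {"moves": [{"tx": 0,"ty": 0.018,"tz": -0.0185,"roll": 0,"hand": -1},{"tx": 0,"ty": 0.018,"tz": -0.018,"roll": 0,"hand": -1},{"tx": 0,"ty": 0.02,"tz": -0.0165,"roll": 0,"hand": -1},{"tx": 0,"ty": 0.02,"tz": -0.016,"roll": 0,"hand": -1},{"tx": 0,"ty": 0,"tz": 0,"roll": 0,"hand": -1}]}}

```text
t: 9.0
tool_pos: [0.5131, 0.1071, 0.127]
orientation: [-0.003, 0.716, 0.698, -0.003]
wrist_force: [-8.0, 0.8, 8.7]
width: 0.102
grasp_force: 15.0
```

```bash
python3 - <<'E'
from h import *
go([.0045,0,.131])
E
```

```text
shift/0.3 [ 0.0019  0.0296 -0.0135] mm [ 0.6  8.9 -4.1] tool y in machine deg -0.04 machine mm [ -4.4  -0.6 127. ] F [-8.   0.8  8.7] w 0.1 t 9.0
```

{"api": "servo_tool", "payload": {"moves": [{"tx": 0,"ty": 0.008,"tz": -0.01,"roll": 0,"hand": -1},{"tx": 0,"ty": 0.009,"tz": -0.01,"roll": 0,"hand": -1},{"tx": 0,"ty": 0,"tz": 0,"roll": 0,"hand": -1},{"tx": 0,"ty": 0,"tz": 0,"roll": 0,"hand": -1}]}}

```text
t: 9.4
tool_pos: [0.5207, 0.107, 0.1327]
orientation: [-0.001, 0.716, 0.698, -0.001]
wrist_force: [-5.7, 0.0, 2.1]
width: 0.1
grasp_force: 15.0
```

```bash
python3 - <<'E'
from h import *
go([.0045,0,.131])
p=cams.camera("scene");a=p["img"][130:330,190:430,::-1];cv2.imwrite("pics/s6.png",cv2.resize(a,None,fx=3,fy=3,interpolation=cv2.INTER_CUBIC))
r=nets.masks_of(p,"catch_rail");print([(d["confidence"],d["pixel"],d["mask"].sum()) for d in r[:3]])
Q=W(M,[[-.095,0,.065],[-.095,-.018,.065],[-.095,.018,.065],[-.086,-.08,.057],[-.086,.08,.057]])
print(((proj(p,Q)-[190,130])*3).round())
E
```

```text
shift/0.3 [0.0019 0.0044 0.0055] mm [0.6 1.3 1.7] tool y in machine deg -0.05 machine mm [  3.2  -0.6 132.7] F [-5.7  0.   2.1] w 0.1 t 9.4
[(0.96, [321.2, 250.9], np.int64(509))]
[[410. 377.]
 [437. 368.]
 [383. 387.]
 [516. 340.]
 [279. 420.]]
```

View pics/s6.png

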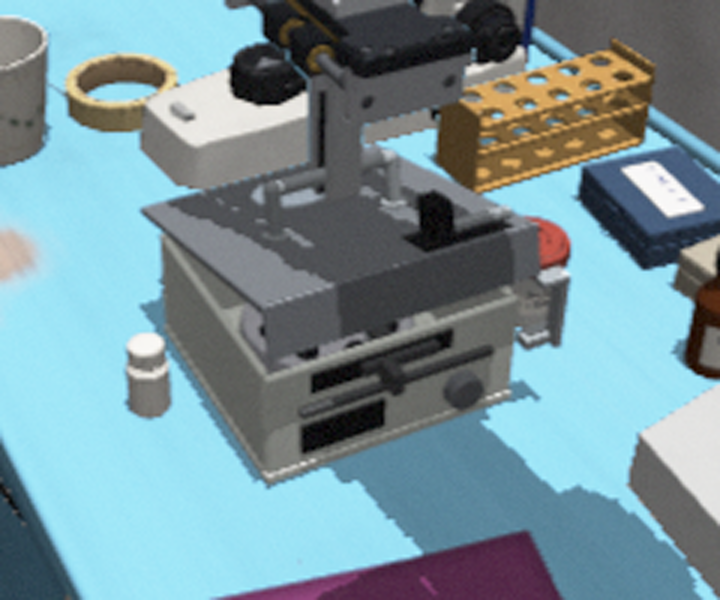

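The lid is slightly open. Under the skirt the dark rail runs from (300,410) to (492,350), and the catch tab shows at about (392,375). I'll zoom in with a box overlay to fit the tab.

```bash
python3 - <<'E'
from h import *
p=cams.camera("scene");x0,y0=285,240
a=np.ascontiguousarray(p["img"][y0:y0+24,x0:x0+75,::-1]);a=cv2.resize(a,None,fx=10,fy=10,interpolation=cv2.INTER_CUBIC);b=a.copy()
m=max(nets.masks_of(p,"catch_rail"),key=lambda d:d["confidence"])["mask"]
def box(y,zc,col,xs=(-.104,-.086)):
    P=np.array([[x,y+dy,zc+dz] for x in xs for dy in(-.004,.004) for dz in(-.008,.008)])
    u=((proj(p,W(M,P))-[x0,y0]+.5)*10).round().astype(int)
    for i in range(8):
        for j in (1,2,4):
            if not i&j: cv2.line(b,u[i].tolist(),u[i|j].tolist(),col,1)
box(.012,.068,(0,0,255)); box(-.018,.068,(0,255,0))
u=((proj(p,W(M,[[-.086,-.09,.057],[-.086,.09,.057]]))-[x0,y0]+.5)*10).round().astype(int);cv2.line(b,u[0].tolist(),u[1].tolist(),(255,255,0),1)
cv2.imwrite("pics/z7.png",np.vstack([a,b]))
E
```

```text
(no output)
```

View pics/z7.png

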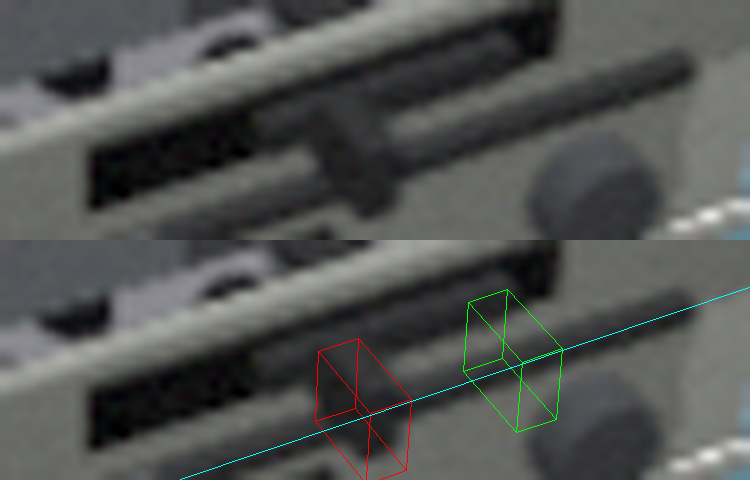

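The zoom puts the tab's lower front edge at (355–400, 210), about 2 px left of and 2.5 px above the red box. So the tab is near y ≈ +14 mm, z ≈ 70 mm. I release the handle, rise, shut the fingers and go in front of it.

{"api": "servo_tool", "payload": {"moves": [{"tx": 0,"ty": 0,"tz": 0,"roll": 0,"hand": -0.3},{"tx": 0,"ty": 0,"tz": 0,"roll": 0,"hand": -0.3},{"tx": 0,"ty": 0,"tz": 0,"roll": 0,"hand": -0.3},{"tx": 0,"ty": 0,"tz": 0,"roll": 0,"hand": -0.3}]}}

```text
t: 10.0
tool_pos: [0.5228, 0.1068, 0.1328]
orientation: [0.001, 0.716, 0.698, 0.001]
wrist_force: [0.7, -0.2, -0.1]
width: 0.347
grasp_force: 0.0
```

{"api": "servo_tool", "payload": {"moves": [{"tx": 0,"ty": 0,"tz": -0.06,"roll": 0,"hand": -0.3},{"tx": 0,"ty": 0,"tz": -0.1,"roll": 0,"hand": -0.3},{"tx": 0,"ty": 0,"tz": -0.12,"roll": 0,"hand": -0.3},{"tx": 0,"ty": 0,"tz": -0.08,"roll": 0,"hand": -1},{"tx": 0,"ty": 0,"tz": 0,"roll": 0,"hand": -1}]}}

```text
t: 10.5
tool_pos: [0.5247, 0.107, 0.2444]
orientation: [0.003, 0.716, 0.698, 0.003]
wrist_force: [0.1, -0.4, 0.4]
width: 0.214
grasp_force: 0.0
```

```bash
python3 - <<'E'
from h import *
go([-.110,-.010,.235])
p=cams.camera("scene")
# handle bar ends -> lid angle fit against net lid mask overlap
m=max(nets.masks_of(p,"lid"),key=lambda d:d["confidence"])["mask"]
best=[]
for th in np.arange(0,.42,.02):
    def L(f,y,h): return [.09-(f*np.cos(th)-h*np.sin(th)),y,.02+h*np.cos(th)+f*np.sin(th)]
    P=W(M,[L(f,y,h) for f in(.0086,.2005) for y in(-.0867,.0867) for h in(.073,.04)])
    hull=cv2.convexHull(proj(p,P).astype(np.float32)); z=np.zeros(m.shape,np.uint8); cv2.fillConvexPoly(z,hull.round().astype(int),1)
    best.append((round((m&(z>0)).sum()/(m|(z>0)).sum(),3),round(th,2)))
print(sorted(best)[::-1][:4])
E
```

```text
shift/0.3 [-0.0323 -0.3909  0.0279] mm [  -9.7 -117.3    8.4] tool y in machine deg -0.05 machine mm [  7.2  -0.4 244.4] F [ 0.1 -0.4  0.4] w 0.21 t 10.5
[(np.float64(0.898), np.float64(0.26)), (np.float64(0.887), np.float64(0.28)), (np.float64(0.862), np.float64(0.24)), (np.float64(0.854), np.float64(0.3))]
```

{"api": "servo_tool", "payload": {"moves": [{"tx": -0.032,"ty": -0.1,"tz": 0,"roll": 0,"hand": -1},{"tx": 0,"ty": -0.12,"tz": 0,"roll": 0,"hand": -1},{"tx": 0,"ty": -0.12,"tz": 0,"roll": 0,"hand": -1},{"tx": 0,"ty": -0.05,"tz": 0,"roll": 0,"hand": -1},{"tx": 0,"ty": 0,"tz": 0,"roll": 0,"hand": -1}]}}

```text
t: 11.1
tool_pos: [0.4028, 0.1003, 0.2397]
orientation: [-0.0, 0.716, 0.698, -0.001]
wrist_force: [0.2, -0.4, 0.4]
width: 0.006
grasp_force: 0.0
```

```bash
python3 - <<'E'
from h import *
go([-.110,-.010,.072])
E
```

```text
shift/0.3 [0.0006 0.0159 0.5591] mm [  0.2   4.8 167.7] tool y in machine deg -0.02 machine mm [-114.5  -10.2  239.7] F [ 0.2 -0.4  0.4] w 0.01 t 11.1
```

{"api": "servo_tool", "payload": {"moves": [{"tx": 0,"ty": 0,"tz": 0.12,"roll": 0,"hand": -1},{"tx": 0,"ty": 0,"tz": 0.14,"roll": 0,"hand": -1},{"tx": 0,"ty": 0,"tz": 0.14,"roll": 0,"hand": -1},{"tx": 0,"ty": 0,"tz": 0.1,"roll": 0,"hand": -1},{"tx": 0,"ty": 0,"tz": 0,"roll": 0,"hand": -1}]}}

```text
t: 11.6
tool_pos: [0.4027, 0.0999, 0.0867]
orientation: [-0.003, 0.716, 0.698, -0.003]
wrist_force: [0.2, -0.7, 1.2]
width: 0.005
grasp_force: 0.0
```

{"api": "servo_tool", "payload": {"moves": [{"tx": 0,"ty": 0.005,"tz": 0.03,"roll": 0,"hand": -1},{"tx": 0,"ty": 0,"tz": 0,"roll": 0,"hand": -1},{"tx": 0,"ty": 0,"tz": 0,"roll": 0,"hand": -1}]}}

```text
t: 11.9
tool_pos: [0.4078, 0.1003, 0.0826]
orientation: [0.001, 0.716, 0.698, 0.001]
wrist_force: [-1.0, 1.2, -0.3]
width: 0.004
grasp_force: 0.0
```

```bash
python3 - <<'E'
from h import *
go([-.110,-.010,.072])
E
```

```text
shift/0.3 [ 0.     -0.0018  0.0353] mm [ 0.  -0.6 10.6] tool y in machine deg -0.05 machine mm [-109.5  -10.    82.6] F [-1.   1.2 -0.3] w 0.0 t 11.9
```

{"api": "servo_tool", "payload": {"moves": [{"tx": 0,"ty": 0,"tz": 0.02,"roll": 0,"hand": -1},{"tx": 0,"ty": 0,"tz": 0.016,"roll": 0,"hand": -1},{"tx": 0,"ty": 0,"tz": 0,"roll": 0,"hand": -1},{"tx": 0,"ty": 0,"tz": 0,"roll": 0,"hand": -1}]}}

```text
t: 12.3
tool_pos: [0.4061, 0.1002, 0.0708]
orientation: [-0.0, 0.716, 0.698, 0.0]
wrist_force: [-0.4, 0.0, 0.2]
width: 0.004
grasp_force: 0.0
```

{"api": "servo_tool", "payload": {"moves": [{"tx": 0.01,"ty": 0,"tz": 0,"roll": 0,"hand": -1},{"tx": 0.01,"ty": 0,"tz": 0,"roll": 0,"hand": -1},{"tx": 0,"ty": 0,"tz": 0,"roll": 0,"hand": -1}]}}

```text
t: 12.6
tool_pos: [0.4065, 0.1066, 0.0709]
orientation: [0.0, 0.716, 0.698, 0.0]
wrist_force: [0.2, 0.7, -0.5]
width: 0.009
grasp_force: 0.0
```

```bash
python3 - <<'E'
from h import *
go([-.110,0,.072])
E
```

```text
shift/0.3 [ 0.0124  0.003  -0.0037] mm [ 3.7  0.9 -1.1] tool y in machine deg -0.02 machine mm [-110.9   -3.7   70.9] F [ 0.2  0.7 -0.5] w 0.01 t 12.6
```

{"api": "servo_tool", "payload": {"moves": [{"tx": 0.007,"ty": 0,"tz": 0,"roll": 0,"hand": -1},{"tx": 0.007,"ty": 0,"tz": 0,"roll": 0,"hand": -1}]}}

```text
t: 12.8
tool_pos: [0.4064, 0.1098, 0.0708]
orientation: [0.001, 0.716, 0.698, -0.001]
wrist_force: [-1.0, -4.7, 0.9]
width: 0.003
grasp_force: 2.4
```

{"api": "servo_tool", "payload": {"moves": [{"tx": 0.007,"ty": 0,"tz": 0,"roll": 0,"hand": -1},{"tx": 0,"ty": 0,"tz": 0,"roll": 0,"hand": -1}]}}

```text
t: 13.0
tool_pos: [0.4064, 0.1113, 0.0707]
orientation: [0.001, 0.715, 0.699, -0.001]
wrist_force: [-0.3, -5.3, 0.9]
width: 0.007
grasp_force: 2.7
```

{"api": "servo_tool", "payload": {"moves": [{"tx": 0.007,"ty": 0,"tz": 0,"roll": 0,"hand": -1},{"tx": 0,"ty": 0,"tz": 0,"roll": 0,"hand": -1}]}}

```text
t: 13.2
tool_pos: [0.4065, 0.1132, 0.0707]
orientation: [0.001, 0.716, 0.699, -0.001]
wrist_force: [-1.4, -5.8, 1.5]
width: 0.007
grasp_force: 2.8
```

{"api": "servo_tool", "payload": {"moves": [{"tx": 0.007,"ty": 0,"tz": 0,"roll": 0,"hand": -1},{"tx": 0,"ty": 0,"tz": 0,"roll": 0,"hand": -1}]}}

```text
t: 13.4
tool_pos: [0.4066, 0.1153, 0.0707]
orientation: [0.001, 0.716, 0.699, -0.001]
wrist_force: [-0.4, -6.0, 0.6]
width: 0.005
grasp_force: 2.8
```

Contact came at y ≈ 0.108, and the catch has been sliding at about 6 N since. I push on to y ≈ 0.124, about 16 mm of travel.

{"api": "servo_tool", "payload": {"moves": [{"tx": 0.007,"ty": 0,"tz": 0,"roll": 0,"hand": -1},{"tx": 0.007,"ty": 0,"tz": 0,"roll": 0,"hand": -1},{"tx": 0,"ty": 0,"tz": 0,"roll": 0,"hand": -1}]}}

```text
t: 13.7
tool_pos: [0.4066, 0.1195, 0.0707]
orientation: [0.001, 0.716, 0.699, -0.001]
wrist_force: [-0.6, -6.7, 1.0]
width: 0.005
grasp_force: 2.8
```

{"api": "servo_tool", "payload": {"moves": [{"tx": 0.008,"ty": 0,"tz": 0,"roll": 0,"hand": -1},{"tx": 0.007,"ty": 0,"tz": 0,"roll": 0,"hand": -1},{"tx": 0,"ty": 0,"tz": 0,"roll": 0,"hand": -1}]}}

```text
t: 14.0
tool_pos: [0.4067, 0.124, 0.0707]
orientation: [0.001, 0.716, 0.699, -0.001]
wrist_force: [0.9, -5.6, 0.4]
width: 0.004
grasp_force: 2.8
```

{"api": "servo_tool", "payload": {"moves": [{"tx": -0.012,"ty": 0,"tz": 0,"roll": 0,"hand": -1},{"tx": 0,"ty": -0.01,"tz": -0.1,"roll": 0,"hand": -1},{"tx": 0,"ty": 0,"tz": -0.15,"roll": 0,"hand": -1},{"tx": 0,"ty": 0,"tz": -0.15,"roll": 0,"hand": -1},{"tx": 0.06,"ty": 0,"tz": -0.1,"roll": 0,"hand": -1}]}}

```text
t: 14.5
tool_pos: [0.4052, 0.1396, 0.2239]
orientation: [0.001, 0.717, 0.697, 0.002]
wrist_force: [1.3, -0.1, -0.6]
width: 0.004
grasp_force: 0.0
```

```bash
python3 - <<'E'
from h import *
go([-.110,.03,.22])
p=cams.camera("wrist");c=-np.asarray(p["R"]).T@p["t"];print("cam",c.round(3),"rel tcp",(c-robot.observe()["tool_pos"]).round(3),robot.observe()["q"].round(2))
p=cams.camera("scene")
r=nets.masks_of(p,"catch_rail");print([(d["confidence"],d["pixel"],d["mask"].sum()) for d in r[:2]])
m=max(nets.masks_of(p,"lid"),key=lambda d:d["confidence"])["mask"]
best=[]
for th in np.arange(0,.5,.02):
    def L(f,y,h): return [.09-(f*np.cos(th)-h*np.sin(th)),y,.02+h*np.cos(th)+f*np.sin(th)]
    P=W(M,[L(f,y,h) for f in(.0086,.2005) for y in(-.0867,.0867) for h in(.073,.04)])
    hull=cv2.convexHull(proj(p,P).astype(np.float32)); z=np.zeros(m.shape,np.uint8); cv2.fillConvexPoly(z,hull.round().astype(int),1)
    best.append((round((m&(z>0)).sum()/(m|(z>0)).sum(),3),round(th,2)))
print(sorted(best)[::-1][:3])
E
```

```text
shift/0.3 [0.0028 0.0103 0.013 ] mm [0.8 3.1 3.9] tool y in machine deg -0.18 machine mm [-113.1   29.2  223.9] F [ 1.3 -0.1 -0.6] w 0.0 t 14.5
cam [0.406 0.206 0.405] rel tcp [-0.002  0.062  0.177] [0.17 0.04 1.75 0.   1.35 0.2 ]
[(0.83, [318.5, 253.0], np.int64(436)), (0.58, [302.9, 209.0], np.int64(5400))]
[(np.float64(0.872), np.float64(0.26)), (np.float64(0.858), np.float64(0.28)), (np.float64(0.845), np.float64(0.24))]
```

{"api": "servo_tool", "payload": {"moves": [{"tx": 0,"ty": 0,"tz": 0,"roll": -0.095,"hand": -1},{"tx": 0,"ty": 0,"tz": 0,"roll": -0.095,"hand": -1},{"tx": 0,"ty": 0,"tz": 0,"roll": -0.095,"hand": -1},{"tx": 0,"ty": 0,"tz": 0,"roll": -0.095,"hand": -1},{"tx": 0,"ty": 0,"tz": 0,"roll": -0.095,"hand": -1}]}}

```text
t: 15.2
tool_pos: [0.4026, 0.1393, 0.2184]
orientation: [-0.002, 0.41, 0.912, -0.001]
wrist_force: [-0.1, 0.1, -0.3]
width: 0.007
grasp_force: 0.0
```

{"api": "servo_tool", "payload": {"moves": [{"tx": 0,"ty": 0,"tz": 0,"roll": -0.095,"hand": -1},{"tx": 0,"ty": 0,"tz": 0,"roll": -0.095,"hand": -1},{"tx": 0,"ty": 0,"tz": 0,"roll": -0.095,"hand": -1},{"tx": 0,"ty": 0,"tz": 0,"roll": -0.095,"hand": -1},{"tx": 0,"ty": 0,"tz": 0,"roll": -0.095,"hand": -1}]}}

```text
t: 15.7
tool_pos: [0.4026, 0.1393, 0.2184]
orientation: [-0.002, 0.049, 0.999, -0.0]
wrist_force: [0.3, 0.6, -0.5]
width: 0.005
grasp_force: 0.0
```

{"api": "servo_tool", "payload": {"moves": [{"tx": 0,"ty": 0,"tz": 0,"roll": -0.05,"hand": -1},{"tx": 0,"ty": 0,"tz": 0,"roll": 0,"hand": -1}]}}

```text
t: 15.9
tool_pos: [0.4028, 0.1393, 0.2187]
orientation: [-0.002, 0.013, 1.0, -0.0]
wrist_force: [0.1, -0.4, -1.1]
width: 0.003
grasp_force: 0.0
```

```bash
python3 - <<'E'
from h import *
go([-.110,.03,.09])
E
```

```text
shift/0.3 [-0.02    0.004   0.4288] mm [ -6.    1.2 128.6] tool y in machine deg 89.91 machine mm [-115.4   28.9  218.7] F [ 0.1 -0.4 -1.1] w 0.0 t 15.9
```

{"api": "servo_tool", "payload": {"moves": [{"tx": 0,"ty": 0,"tz": 0.12,"roll": 0,"hand": -1},{"tx": 0,"ty": 0,"tz": 0.12,"roll": 0,"hand": -1},{"tx": 0,"ty": 0,"tz": 0.12,"roll": 0,"hand": -1},{"tx": 0,"ty": 0,"tz": 0.055,"roll": 0,"hand": -1},{"tx": 0,"ty": 0,"tz": 0,"roll": 0,"hand": -1}]}}

```text
t: 16.4
tool_pos: [0.4008, 0.1391, 0.093]
orientation: [-0.004, 0.014, 1.0, -0.001]
wrist_force: [-0.6, 0.6, 0.3]
width: 0.006
grasp_force: 0.0
```

{"api": "servo_tool", "payload": {"moves": [{"tx": -0.015,"ty": 0,"tz": 0,"roll": 0,"hand": -1},{"tx": -0.015,"ty": 0,"tz": 0,"roll": 0,"hand": -1},{"tx": -0.015,"ty": 0,"tz": 0,"roll": 0,"hand": -1},{"tx": 0,"ty": 0,"tz": 0,"roll": 0,"hand": -1}]}}

```text
t: 16.8
tool_pos: [0.4146, 0.1397, 0.0966]
orientation: [-0.003, 0.013, 1.0, 0.0]
wrist_force: [-6.9, 1.0, 4.6]
width: 0.006
grasp_force: 3.5
```

```bash
python3 - <<'E'
from h import *
go([-.100,.03,.093])
E
```

```text
shift/0.3 [-0.0122  0.0014  0.0119] mm [-3.7  0.4  3.6] tool y in machine deg 89.89 machine mm [-103.6   29.6   96.6] F [-6.9  1.   4.6] w 0.01 t 16.8
```

{"api": "servo_tool", "payload": {"moves": [{"tx": -0.012,"ty": 0,"tz": -0.012,"roll": 0,"hand": -1},{"tx": -0.012,"ty": 0,"tz": -0.012,"roll": 0,"hand": -1}]}}

```text
t: 17.0
tool_pos: [0.4179, 0.1396, 0.1029]
orientation: [-0.007, 0.013, 1.0, 0.0]
wrist_force: [-13.1, 1.7, 4.4]
width: 0.006
grasp_force: 6.7
```

{"api": "servo_tool", "payload": {"moves": [{"tx": -0.01,"ty": 0,"tz": -0.012,"roll": 0,"hand": -1},{"tx": -0.01,"ty": 0,"tz": -0.012,"roll": 0,"hand": -1}]}}

```text
t: 17.2
tool_pos: [0.4218, 0.1395, 0.1099]
orientation: [-0.009, 0.013, 1.0, 0.0]
wrist_force: [-15.3, 2.1, 6.7]
width: 0.002
grasp_force: 8.0
```

{"api": "servo_tool", "payload": {"moves": [{"tx": -0.01,"ty": 0,"tz": -0.012,"roll": 0,"hand": -1},{"tx": -0.01,"ty": 0,"tz": -0.012,"roll": 0,"hand": -1}]}}

```text
t: 17.4
tool_pos: [0.4262, 0.1395, 0.1171]
orientation: [-0.011, 0.013, 1.0, 0.0]
wrist_force: [-18.3, 3.0, 9.2]
width: 0.009
grasp_force: 9.3
```

```bash
python3 - <<'E'
from h import *
go([-.080,.03,.12])
E
```

```text
shift/0.3 [-0.0398  0.0014 -0.0106] mm [-11.9   0.4  -3.2] tool y in machine deg 89.89 machine mm [-92.   29.6 117.1] F [-18.3   3.    9.2] w 0.01 t 17.4
```

Force is climbing, because pushing on the lip nearly jams at this angle. I back off, and will push the handle bar from the front instead, where the lever is better.

{"api": "servo_tool", "payload": {"moves": [{"tx": 0.04,"ty": 0,"tz": 0,"roll": 0,"hand": -1},{"tx": 0.06,"ty": 0,"tz": 0,"roll": 0,"hand": -1},{"tx": 0,"ty": 0,"tz": -0.15,"roll": 0,"hand": -1},{"tx": 0,"ty": 0,"tz": -0.15,"roll": 0,"hand": -1},{"tx": 0,"ty": 0,"tz": -0.1,"roll": 0,"hand": -1}]}}

```text
t: 17.9
tool_pos: [0.4088, 0.14, 0.2419]
orientation: [0.004, 0.013, 1.0, 0.001]
wrist_force: [0.8, 0.1, -0.5]
width: 0.002
grasp_force: 0.0
```

```bash
cat >> h.py <<'E'
def lid():
    p=cams.camera("scene"); m=max(nets.masks_of(p,"lid"),key=lambda d:d["confidence"])["mask"]; best=[]
    for th in np.arange(0,1.4,.02):
        L=lambda f,y,h: [.09-(f*np.cos(th)-h*np.sin(th)),y,.02+h*np.cos(th)+f*np.sin(th)]
        P=W(M,[L(f,y,h) for f in(.0086,.2005) for y in(-.0867,.0867) for h in(.073,.04)])
        z=np.zeros(m.shape,np.uint8); cv2.fillConvexPoly(z,cv2.convexHull(proj(p,P).astype(np.float32)).round().astype(int),1)
        best.append((round(float((m&(z>0)).sum()/(m|(z>0)).sum()),3),round(float(th),2)))
    print("lid",sorted(best)[::-1][:3]); return sorted(best)[-1][1]
E
python3 - <<'E'
from h import *
th=lid(); c,s=np.cos(th),np.sin(th); b=[.09-(.115*c-.103*s),.02+.103*c+.115*s]; print("bar",b)
go([b[0]-.030,0,.24])
E
```

```text
lid [(0.84, 0.38), (0.799, 0.36), (0.798, 0.4)]
bar [np.float64(0.02140837525823852), np.float64(0.15830831144687357)]
shift/0.3 [-0.3291 -0.1002  0.0154] mm [-98.7 -30.1   4.6] tool y in machine deg 89.94 machine mm [-107.4   30.2  243.4] F [0.7 0.7 0.3] w 0.01 t 18.0
```

{"api": "servo_tool", "payload": {"moves": [{"tx": -0.11,"ty": -0.05,"tz": 0,"roll": 0,"hand": -1},{"tx": -0.12,"ty": -0.05,"tz": 0,"roll": 0,"hand": -1},{"tx": -0.1,"ty": 0,"tz": 0,"roll": 0,"hand": -1},{"tx": 0,"ty": 0,"tz": 0,"roll": 0,"hand": -1},{"tx": 0,"ty": 0,"tz": 0,"roll": 0,"hand": -1}]}}

```text
t: 18.5
tool_pos: [0.5049, 0.107, 0.2369]
orientation: [-0.001, 0.013, 1.0, -0.0]
wrist_force: [-0.3, -0.1, 0.2]
width: 0.002
grasp_force: 0.0
```

```bash
python3 - <<'E'
from h import *
go([-.007,0,.15])
E
```

```text
shift/0.3 [-0.0191  0.0029  0.2895] mm [-5.7  0.9 86.8] tool y in machine deg 89.91 machine mm [-12.6  -0.9 236.9] F [-0.3 -0.1  0.2] w 0.0 t 18.5
```

{"api": "servo_tool", "payload": {"moves": [{"tx": -0.018,"ty": 0,"tz": 0.08,"roll": 0,"hand": -1},{"tx": 0,"ty": 0,"tz": 0.1,"roll": 0,"hand": -1},{"tx": 0,"ty": 0,"tz": 0.08,"roll": 0,"hand": -1},{"tx": 0,"ty": 0,"tz": 0.02,"roll": 0,"hand": -1},{"tx": 0,"ty": 0,"tz": 0,"roll": 0,"hand": -1}]}}

```text
t: 19.0
tool_pos: [0.5091, 0.1073, 0.1534]
orientation: [-0.001, 0.013, 1.0, -0.0]
wrist_force: [-0.3, 0.2, 0.5]
width: 0.002
grasp_force: 0.0
```

{"api": "servo_tool", "payload": {"moves": [{"tx": -0.025,"ty": 0,"tz": 0,"roll": 0,"hand": -1},{"tx": -0.025,"ty": 0,"tz": 0,"roll": 0,"hand": -1},{"tx": -0.025,"ty": 0,"tz": 0,"roll": 0,"hand": -1},{"tx": 0,"ty": 0,"tz": 0,"roll": 0,"hand": -1}]}}

```text
t: 19.4
tool_pos: [0.5338, 0.1066, 0.1548]
orientation: [0.0, 0.013, 1.0, 0.0]
wrist_force: [-2.3, 0.0, 0.5]
width: 0.005
grasp_force: 1.0
```

```bash
python3 - <<'E'
from h import *
go([.05,0,.15]);lid()
E
```

```text
shift/0.3 [-0.1122  0.002   0.0162] mm [-33.6   0.6   4.9] tool y in machine deg 89.95 machine mm [ 16.3  -0.6 154.8] F [-2.3  0.   0.5] w 0.0 t 19.4
lid [(0.764, 0.46), (0.755, 0.48), (0.714, 0.44)]
```

{"api": "servo_tool", "payload": {"moves": [{"tx": -0.05,"ty": 0,"tz": -0.006,"roll": 0,"hand": -1},{"tx": -0.05,"ty": 0,"tz": -0.006,"roll": 0,"hand": -1},{"tx": -0.05,"ty": 0,"tz": -0.006,"roll": 0,"hand": -1},{"tx": -0.05,"ty": 0,"tz": -0.006,"roll": 0,"hand": -1}]}}

```text
t: 19.9
tool_pos: [0.5929, 0.1052, 0.1612]
orientation: [-0.0, 0.013, 1.0, 0.0]
wrist_force: [-2.5, 0.2, -3.0]
width: 0.009
grasp_force: 1.3
```

{"api": "servo_tool", "payload": {"moves": [{"tx": -0.04,"ty": 0,"tz": 0,"roll": 0,"hand": -1},{"tx": -0.04,"ty": 0,"tz": 0,"roll": 0,"hand": -1},{"tx": -0.03,"ty": 0,"tz": 0,"roll": 0,"hand": -1},{"tx": -0.02,"ty": 0,"tz": 0,"roll": 0,"hand": -1},{"tx": 0,"ty": 0,"tz": 0,"roll": 0,"hand": -1}]}}

```text
t: 20.4
tool_pos: [0.6333, 0.1039, 0.1609]
orientation: [0.001, 0.013, 1.0, -0.0]
wrist_force: [-1.0, 0.9, 0.0]
width: 0.006
grasp_force: 0.1
```

```bash
python3 - <<'E'
from h import *
go([.114,0,.16]);lid()
E
```

```text
shift/0.3 [0.0064 0.0029 0.003 ] mm [1.9 0.9 0.9] tool y in machine deg 89.94 machine mm [115.9  -0.9 160.9] F [-1.   0.9  0. ] w 0.01 t 20.4
lid [(0.79, 1.12), (0.787, 1.14), (0.786, 1.16)]
```

{"api": "servo_tool", "payload": {"moves": [{"tx": 0.011,"ty": 0,"tz": 0,"roll": 0,"hand": -1},{"tx": 0,"ty": 0,"tz": -0.03,"roll": 0,"hand": -1},{"tx": 0,"ty": 0,"tz": -0.1,"roll": 0,"hand": -1},{"tx": 0,"ty": 0,"tz": -0.15,"roll": 0,"hand": -1},{"tx": 0,"ty": 0,"tz": -0.12,"roll": 0,"hand": -1}]}}

```text
t: 21.0
tool_pos: [0.6289, 0.1041, 0.2844]
orientation: [0.002, 0.013, 1.0, 0.0]
wrist_force: [0.8, -0.3, 0.2]
width: 0.005
grasp_force: 0.0
```

{"api": "servo_tool", "payload": {"moves": [{"tx": 0,"ty": 0,"tz": 0,"roll": 0,"hand": -1},{"tx": 0,"ty": 0,"tz": 0,"roll": 0,"hand": -1},{"tx": 0,"ty": 0,"tz": 0,"roll": 0,"hand": -1}]}}

```text
t: 21.3
tool_pos: [0.6278, 0.1041, 0.2801]
orientation: [-0.001, 0.013, 1.0, -0.0]
wrist_force: [0.0, -0.1, -0.5]
width: 0.004
grasp_force: 0.0
```

```bash
python3 - <<'E'
from h import *
go([.114,0,.16]);lid()
p=cams.camera("scene");cv2.imwrite("pics/s9.png",p["img"][:,:,::-1])
for t in("cup_3","cell_jar"): print([(d["confidence"],d["pixel"]) for d in nets.masks_of(p,t)][:1])
E
```

```text
shift/0.3 [-0.0128  0.0027  0.4002] mm [ -3.8   0.8 120.1] tool y in machine deg 89.95 machine mm [110.4  -0.8 280.1] F [ 0.  -0.1 -0.5] w 0.0 t 21.3
lid [(0.793, 1.12), (0.79, 1.14), (0.786, 1.16)]
[(0.66, [366.2, 215.8])]
[(0.76, [238.6, 256.0])]
```

View pics/s9.png

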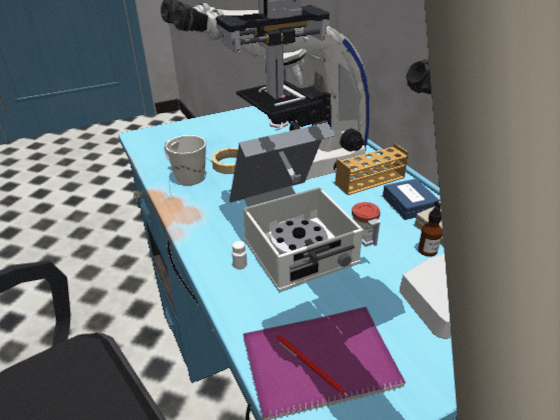

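The view shows the lid standing open at (285,165), the jar at (239,255) and the cup at (366,215) where they were, and the tool clear above. I hand in the job.

```bash
python3 -c "
from plant import robot
print(robot.sign_off())"
```

```text
the job is handed in; nothing more can be done
None
```

The job is handed in: the latch is free, the catch is pushed aside, and the lid stands by itself at about 1.1 rad (63°). The cup and jar appear unmoved in the last picture; sign-off gave no verdict.

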